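# Set the filming stand's arm to its tape mark and clamp it

## Robot

A 6-joint arm with a two-finger parallel gripper is mounted at the origin on the work surface. World frame = base frame: x ahead of the robot, y to its left, z up, the work surface at z = 0. Lengths are in m, angles in rad, forces in N, time in s.
With the tool pointing down it reaches from about 0.35 to 0.775 m from the base axis. Payload 7.3 kg.
Tool frame: the origin (TCP) lies midway between the tips of the shut fingers; the grasp point (between the pads) lies 19 mm behind it; z points along the fingers, y is the line along which they close (so a half turn about z gives the same grasp; the last joint's range is limited). The gripper opens to 92 mm and grips with 3 to 60 N. Pads are 19 mm wide; open, the fingers measure 130 mm over their backs; the gripper's body (75 mm by 190 mm) begins 47 mm behind the grasp point.
Start: joints at [1.174, 0.342, 1.524, -0, 1.275, -0.146], TCP at [0.13, 0.509, 0.203] pointing down, gripper open.
Joint ranges: [-2.53, 2.53], [-0.77, 2.02], [0.04, 2.7], [-1, 4.14], [0.28, 2.66], [-3.11, 3.11]. Speed limits (rad/s): [2.57, 2.57, 3.14, 3.14, 3.14, 3.14].

## Interface

Orientations are given as [roll, pitch, yaw] about the fixed x, y, z axes, in that order (R = Rz(yaw) Ry(pitch) Rx(roll)).
In Python, from cell import monitor, vision, workorder gives the robot as it stands.
- The arm moves only by the tool move_arm, never from a script. Its argument "rows" is a list of rows, each a list of 5 numbers: the shift along the world's x, y, z in mm, then the turn about the world's z in rad, then the closure, from -1 (fully open) to 1 (shut). A call has 1 to 12 rows; each row shifts and turns the commanded pose from where the row before left it; what a row does not reach is not made up. A row lasts 1/10 s, in which the tool goes at most 50 mm and 8.59 degrees, less where a joint would pass 70% of its speed; a pose out of reach is approached as far as the arm can. A call is refused whole if a number of a shift passes 50 or a number of a turn 0.15, either way. A call with a gripper value outside its range is refused whole. The fingers move at their own pace and stop on an object; "newtons" is the grip in N (left out, the last holds). Time passes only in rows, so rows that do not move let the fingers close. It gives the time, the measured TCP pose, the force, the opening and the grip force at its end, in the units of the state.
- monitor.observe(): the state, without advancing time (a new reading comes with each control period).
- vision.read_camera(name): name is "scene" or "top" or "wrist"; returns the picture (384x512x3 uint8, red, green, blue); there is no depth.
- vision.get_calibration(name): a dict with "K" (3x3 intrinsics, pixels), "T" (4x4, takes a point from camera to world coordinates); the wrist camera has in their place "mount" (4x4, takes a point from camera to tool coordinates, whose origin is the TCP and whose axes are the flange's). Camera axes: x right, y up, looking along -z (the intrinsics and any distortion apply to the point x, -y, -z); pixel columns grow to the right and rows downward; lengths in m; the calibration is good to about 2 mm. The wrist camera is an equidistant fisheye: a pixel r from the principal point sees the ray r / f radians off the axis. A picture is of the moment at which its call begins: read the wrist's pose just before it. get_calibration takes no time and is no camera call.
- workorder.hand_in(): hands the job in; it is judged then, once.
The state is a dict: "time": time; "qpos": joint angles; "qvel": joint speeds; "joint_efforts": joint torques, N m; "tool_pos": TCP position; "tool_rot": TCP orientation; "contact_force": force on the tool from outside, world axes, zero at the start; "torque": the same for the moment, N m; "opening": finger opening in m; "grip_force": force on a finger pad.
Only numpy, scipy, OpenCV 4.12 (cv2) and the standard library are available. Lean on these libraries where they do the work, as an engineer would, in place of code of your own. Each camera call takes 0.05 s, during which the arm holds its last target. There are 200 camera calls.

## Task

The clamp of the overhead filming stand is open and the sliding tube of its sloping arm has run out to the bottom. Take hold of the tube at its clamp housing, slide it up the arm until the top edge of the housing just meets the yellow tape, and, holding it there, squeeze the red cam lever fully shut against the housing. Finish while still holding the tube at the tape with the lever shut, so that the phone can be clipped in next; do not shut the lever away from the tape, and leave everything else on the island as it stands.

Things in the scene. Friction and masses are not known exactly. Their poses are not given: they have to be found in the camera images.
- housing (a point): Centre of the black clamp housing at the top of the sliding tube: a block 66 long (along the arm) x 26 wide x 30 mm high with flat upright sides, 220 to 320 mm above the counter, nothing else near. Site axes: x along the arm, away from the column and 18 degrees down; y level, across the arm to the lever's side (the other side is plain); z square to both, up. Below it the tube is round, 22 mm.
- tube_edge (a point): Point on the arm's axis at the housing's top edge (the end nearer to the column), 33 mm along -x from housing, same axes. This edge is to meet the tape. The tube ends 205 mm down from it in an empty phone clamp.
- tape_edge (a point): Point on the arm's axis at the edge of the yellow tape that faces the housing. The tape is a 9 mm wide wrap on the fixed 16 mm aluminium rod; it is thin, only marks the place and does not stop the tube. Same axes as housing.
- tube (a joint): How far the sliding tube has been slid up the rod from its bottom stop, m: 0 at the start (bottom stop), 0.125 at the top stop. It slides straight along the arm with little friction and weighs about 0.4 kg with all it carries. Unheld it runs back down by its own weight (about 1 N), even with the lever shut, as the clamp's bite is not simulated.
- lever (a joint): Angle of the red cam lever, rad: 0 shut, flat along the housing; starts open at 0.42 to 0.52; stop at 0.6. No spring: it stays where it is left. Stiff: about 10 N square to it, 34 mm from its pin, moves it. A light pinch (3 to 5 N grip) across housing and open lever carries the tube without moving the lever; raising the grip to 15 to 25 N without letting go shuts it.
- lever_pivot (a point): The lever's pin (middle of its height), square to the arm, at x = -23, y = 18.5 mm from housing; it rides along with the tube. Site axes turn with the lever: x along the paddle to its free end, y outward. Housing and lever together are 36 mm wide when shut, about 52 mm at 34 mm from the pin when open by 0.47 rad. As it shuts, only the lever's side gives way, so the hand follows sideways.
- lever_tip (a point): Point at the free end of the red lever, 55 mm from its pin, in the middle of its height and thickness. The paddle is straight, from 2 to 56 mm from the pin, 8 mm thick (4 mm either side of the line from pin to tip; 5.5 mm on the outside over its last 10 mm), 22 mm high, level with the housing.
- stand: The fixed stand: round steel base, radius 98 mm, with an upright 22 mm column; origin at the base's underside centre. The arm leaves the column's head 335 mm up and slopes down along the body's -y; head with its knob about 70 mm across, top 355 mm up.
- board: Wooden chopping board, 260 x 340 x 20 mm, fixed; origin under its centre.
- lemon: Yellow lemon standing on the board, 58 mm across, 61 mm high; origin at its bottom. Leave alone.
- tomato: Red tomato on the board, 74 mm across, 54 mm high; origin at its bottom. Leave alone.
- knife: Chef's knife lying on the board, 290 mm long along y, black handle to +y, 18 mm high. Leave alone.
- phone: Black phone lying flat on the counter, 74 x 150 x 9 mm; origin under its centre. Leave alone.
- mug: Blue mug, 80 mm across, 92 mm high, on the counter; origin at its bottom. Leave alone.
- pinch_bowl: Small white bowl, 90 mm across, 38 mm high, on the counter; origin at its bottom. Leave alone.
- mill: Dark wooden pepper mill, 54 mm across, 184 mm high, upright on the counter; origin at its bottom. Leave alone.

How it is judged:
On the way, in this order (a step that is already met when the one before it is completed fails the run):
1. the tube is held in the fingers with its housing's top edge at the tape (within 5 mm), the lever still open (distance between tube_edge and tape_edge below 0.005 m and contact force between the fingers and tube above 1 N and value of joint lever above 0.25 rad), for 0.3 s.
2. the lever is shut (within 0.1 rad) with the tube held at the tape (within 5 mm) (value of joint lever below 0.1 rad and distance between tube_edge and tape_edge below 0.005 m and contact force between the fingers and tube above 2 N), for 0.3 s.
At the end, for the whole second after the job is handed in: Still held in the fingers (more than 2 N) and at rest, the tube has its housing's top edge within 5 mm of the tape's edge, and the lever is shut to within 0.1 rad (all of step 2 and linear speed of tube below 0.02 m/s); the arm keeps its last pose, push and grip.
It fails at once if the lever is nearly shut (below 0.18 rad) while the housing's edge is over 10 mm from the tape (value of joint lever below 0.18 rad and distance between tube_edge and tape_edge above 0.01 m).
It fails at once if something else on the island is moved by more than 20 mm (distance of any of lemon, tomato, knife, phone, mug, pinch_bowl, mill from where it was at the start of the episode above 0.02 m).
It also fails if it takes over 45 s, if anything falls off the work surface, if the arm or the gripper's body presses on something with over 40 N, if the wrist force passes 120 N, or if a joint passes its speed limit or range.

## Working session

There is one attempt and no reset: what is moved stays moved. The work goes in short steps, Python scripts to look and compute and a tool call to move; the robot and the scene stay as the last step left them, time stands still between calls to the robot, and variables do not carry over. Pictures are saved under pics/ and viewed, at most 10 in all, crops included, and the job is handed in when it is done.

Besides the shell and the picture viewer there is one more tool, called in YAML: its name, and indented under it one key for each argument. move_arm: Moves the arm, as the interface text tells. Its arguments: {"type":"object","properties":{"rows":{"type":"array","items":{"type":"array","items":{"type":"number"}}},"newtons":{"type":"number"}},"required":["rows"]}

```bash
ls; mkdir -p pics; cat > h.py <<'E'
import numpy as np, cv2
from cell import monitor, vision, workorder
from scipy.spatial.transform import Rotation as Ro
def snap(n,f):
    im=vision.read_camera(n); cv2.imwrite('pics/'+f,im[:,:,::-1]); return im
def ray(cal,u,v):
    K=np.array(cal['K']);T=np.array(cal['T'])
    d=np.linalg.solve(K,[u,v,1]); d=T[:3,:3]@(d*[1,-1,-1]); return T[:3,3],d/np.linalg.norm(d)
def proj(cal,p):
    K=np.array(cal['K']);T=np.array(cal['T'])
    q=T[:3,:3].T@(np.array(p)-T[:3,3]); q=K@(q*[1,-1,-1]); return q[:2]/q[2]
def tri(rays):
    A=0;b=0
    for o,d in rays:
        P=np.eye(3)-np.outer(d,d);A=A+P;b=b+P@o
    x=np.linalg.solve(A,b); return x,[np.linalg.norm((np.eye(3)-np.outer(d,d))@(x-o)) for o,d in rays]
E
python3 - <<'E'
from h import *
a=snap('scene','s0.png');b=snap('top','t0.png')
cv2.imwrite('pics/st.png',cv2.resize(np.vstack([a,b])[:,:,::-1],None,fx=.78,fy=.78) if 0 else a[:,:,::-1])
for n in('scene','top','wrist'):print(n,vision.get_calibration(n))
print(monitor.observe())
E
```

```text
pics
scene {'K': array([[476.85061639,   0.        , 260.38864547],
       [  0.        , 476.85061639, 191.66122351],
       [  0.        ,   0.        ,   1.        ]]), 'T': array([[-0.4569759 , -0.75776024,  0.46580301,  1.16982551],
       [ 0.88943956, -0.39422347,  0.23126852,  0.17730279],
       [ 0.00838439,  0.51998776,  0.85413256,  1.21107184],
       [ 0.        ,  0.        ,  0.        ,  1.        ]])}
top {'K': array([[394.42466562,   0.        , 247.53904525],
       [  0.        , 394.42466562, 192.34151038],
       [  0.        ,   0.        ,   1.        ]]), 'T': array([[ 0.02222028,  0.9977257 , -0.0636371 ,  0.52327044],
       [-0.9996353 ,  0.0231497 ,  0.01390507, -0.10108817],
       [ 0.01534663,  0.06330492,  0.99787623,  1.2326689 ],
       [ 0.        ,  0.        ,  0.        ,  1.        ]])}
wrist {'K': array([[297.31863964,   0.        , 259.57347442],
       [  0.        , 297.31863964, 191.55420177],
       [  0.        ,   0.        ,   1.        ]]), 'mount': array([[-8.79280491e-04,  9.67408898e-01,  2.53217792e-01,
         6.72372193e-02],

[... 257 characters left out ...]
{'time': 0.1, 'qpos': array([ 1.17401410e+00,  3.42646028e-01,  1.52490767e+00,  6.98287094e-06,
        1.27538798e+00, -1.46007028e-01]), 'qvel': array([ 8.96962809e-05, -2.30943922e-03, -4.02669803e-03,  7.69461107e-04,
        1.93197136e-03, -9.12639648e-04]), 'joint_efforts': array([ 2.48048716e-03, -4.31999481e+01, -2.44692475e+01,  7.21322419e-02,
        5.26315346e-02, -5.25432779e-05]), 'tool_pos': array([0.13011116, 0.5082254 , 0.20282294]), 'tool_rot': array([-3.14025895e+00, -2.02874685e-04,  2.89081529e+00]), 'contact_force': array([0.14751626, 0.58469162, 0.37283982]), 'torque': array([-0.05730612, -0.00610781, -0.04732168]), 'grip_force': 0.0, 'opening': 0.09203959235094114}
```

View pics/s0.png

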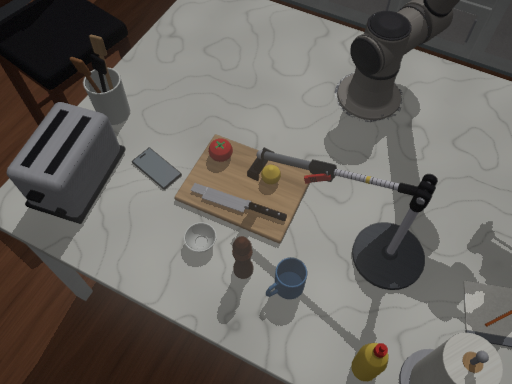

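View pics/t0.png

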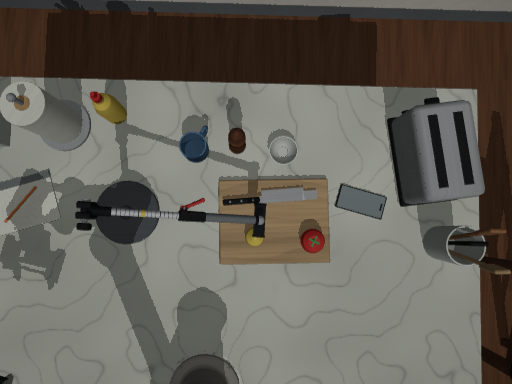

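```bash
python3 - <<'E'
import cv2,numpy as np
a=cv2.imread('pics/s0.png')[145:205,295:440];b=cv2.imread('pics/t0.png')[190:235,100:220]
f=lambda x:cv2.resize(x,None,fx=5,fy=5,interpolation=cv2.INTER_CUBIC)
A=f(a);B=f(b);B=cv2.copyMakeBorder(B,0,0,0,A.shape[1]-B.shape[1],0)
cv2.imwrite('pics/c0.png',np.vstack([A,B]))
E
```

```text
(no output)
```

View pics/c0.png

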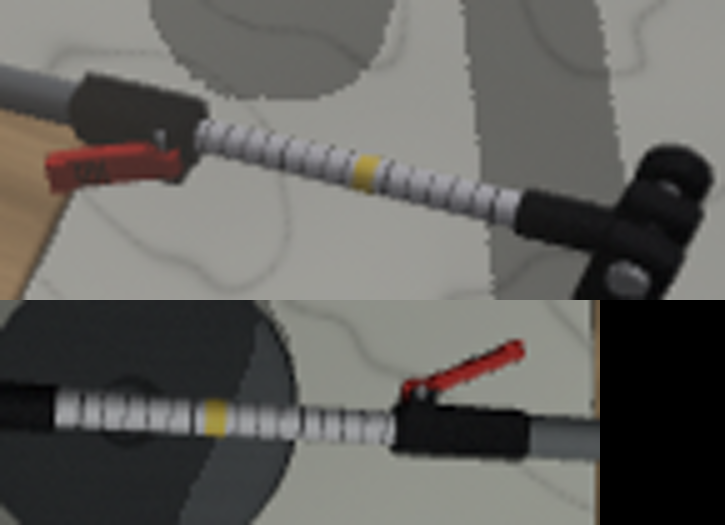

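```bash
python3 - <<'E'
from h import *
cs,ct=[vision.get_calibration(n) for n in('scene','top')]
P={'tape_c':((365,174),(215,119)),'tape_e':((355,171),(227,120)),'rod@housing':((200,133),(394,127)),'rod@head':((517,210),(55,108)),'levertip':((48,172),(520,50)),
 'top_near_corner(-x)':((90,74),(528,155)),'nearcol_corner':((207,100),(394,152))}
r={}
for k,(s,t) in P.items():
    x,e=tri([ray(cs,s[0]/5+295-.4,s[1]/5+145-.4),ray(ct,t[0]/5+100-.4,t[1]/5+190-.4)]);r[k]=x;print(k,x.round(4),np.round(e,4))
d=r['rod@housing']-r['rod@head'];print(d/np.linalg.norm(d),np.linalg.norm(d),np.linalg.norm(r['rod@housing']-r['tape_e']))
E
```

```text
tape_c [0.5276 0.1324 0.2952] [0.0004 0.0004]
tape_e [0.5271 0.1274 0.2935] [0.0001 0.0001]
rod@housing [0.5254 0.0526 0.2708] [0.0005 0.0005]
rod@head [0.5309 0.2001 0.3188] [0.0004 0.0004]
levertip [ 0.5653 -0.0059  0.2498] [0.0001 0.0001]
top_near_corner(-x) [ 0.5127 -0.0107  0.2619] [0.0019 0.0019]
nearcol_corner [0.5136 0.0501 0.2815] [0.0001 0.0001]
[-0.0353512  -0.95034515 -0.30918344] 0.15515795108461283 0.07819186701092569
```

move_arm:
  rows:
    - [22,-26,18,-0.1,-1]
    - [22,-26,18,-0.1,-1]
    - [22,-26,18,-0.1,-1]
    - [22,-26,18,-0.1,-1]
    - [22,-26,18,-0.1,-1]
    - [22,-26,18,-0.1,-1]
    - [22,-26,18,-0.1,-1]
    - [22,-26,18,-0.1,-1]
    - [22,-26,18,-0.1,-1]
    - [22,-26,18,-0.1,-1]
    - [22,-26,18,-0.1,-1]
    - [22,-26,18,-0.1,-1]
  newtons: 4

```text
time: 1.3
tool_pos: [0.3948, 0.1953, 0.42]
tool_rot: [-3.141, 0.0, 1.687]
contact_force: [0.4, 0.6, 0.0]
opening: 0.0916
grip_force: 0.0
```

move_arm:
  rows:
    - [24,-30,-3,-0.026,-1]
    - [24,-30,-3,-0.026,-1]
    - [24,-30,-3,-0.026,-1]
    - [24,-30,-3,-0.026,-1]
    - [24,-30,-3,-0.026,-1]
    - [24,-30,-3,-0.026,-1]
    - [0,0,0,0,-1]
    - [0,0,0,0,-1]

```text
time: 2.1
tool_pos: [0.5384, 0.0161, 0.4004]
tool_rot: [-3.139, -0.0, 1.533]
contact_force: [-0.9, 0.3, 0.7]
opening: 0.0918
grip_force: 0.0
```

```bash
cat >> h.py <<'E'
def wcal(o):
    M=np.array(vision.get_calibration('wrist')['mount']);T=np.eye(4);T[:3,:3]=Ro.from_euler('xyz',o['tool_rot']).as_matrix();T[:3,3]=o['tool_pos']
    return T@M
def wray(Tc,u,v):
    K=np.array(vision.get_calibration('wrist')['K']);x=(u-K[0,2])/K[0,0];y=(v-K[1,2])/K[1,1];r=np.hypot(x,y)+1e-12
    d=Tc[:3,:3]@np.array([np.sin(r)*x/r,-np.sin(r)*y/r,-np.cos(r)]);return Tc[:3,3],d
def wproj(Tc,p):
    K=np.array(vision.get_calibration('wrist')['K']);q=Tc[:3,:3].T@(np.array(p)-Tc[:3,3])*[1,-1,-1];h=np.hypot(q[0],q[1]);r=np.arctan2(h,q[2])
    return np.array([K[0,2]+K[0,0]*r*q[0]/h,K[1,2]+K[1,1]*r*q[1]/h])
E
python3 - <<'E'
from h import *
o=monitor.observe();im=snap('wrist','w1.png');np.save('o1.npy',[np.r_[o['tool_pos'],o['tool_rot']]])
Tc=wcal(o)
for p in([.5271,.1274,.2935],[.526,.053,.269],[.5653,-.0059,.2498],[.5245,.0217,.26]):print(wproj(Tc,p))
E
```

```text
[243.09948358  71.14086033]
[246.32598369 144.85763287]
[283.41190137 192.82617378]
[246.64783045 172.36975083]
```

View pics/w1.png

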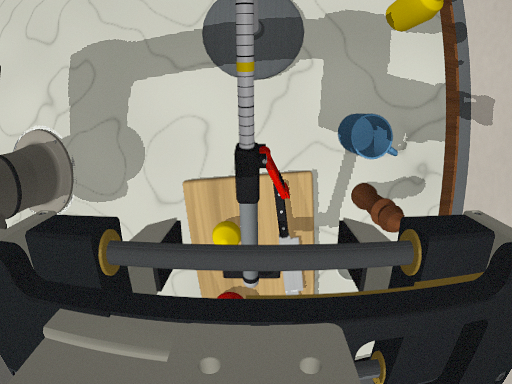

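```bash
python3 - <<'E'
from h import *
im=cv2.imread('pics/w1.png');o=np.load('o1.npy')[0];Tc=wcal(dict(tool_pos=o[:3],tool_rot=o[3:]))
hsv=cv2.cvtColor(im,cv2.COLOR_BGR2HSV)
print('v 60-80:',[(v,hsv[v,243:248].mean(0).round().astype(int).tolist()) for v in range(60,80)])
print('v 138-155',[(v,int(im[v,240:254].mean())) for v in range(138,206)])
for v in(160,175,190):print(v,im[v,228:268].mean(1).round().astype(int).tolist())
m=(((hsv[...,0]<6)|(hsv[...,0]>174))&(hsv[...,1]>150)&(hsv[...,2]>90)).astype(np.uint8);m[:140]=0;m[205:]=0
c=max(cv2.findContours(m,0,1)[0],key=cv2.contourArea);print(cv2.minAreaRect(c))
E
```

```text
v 60-80: [(60, [120, 4, 158]), (61, [118, 14, 165]), (62, [24, 85, 155]), (63, [26, 255, 172]), (64, [26, 255, 171]), (65, [26, 255, 170]), (66, [26, 255, 172]), (67, [26, 255, 171]), (68, [26, 255, 171]), (69, [26, 255, 171]), (70, [26, 255, 171]), (71, [26, 255, 172]), (72, [117, 19, 167]), (73, [114, 8, 162]), (74, [117, 5, 159]), (75, [113, 5, 162]), (76, [134, 7, 103]), (77, [130, 5, 137]), (78, [110, 4, 160]), (79, [124, 5, 158])]
v 138-155 [(138, 144), (139, 144), (140, 144), (141, 145), (142, 141), (143, 124), (144, 106), (145, 131), (146, 146), (147, 137), (148, 91), (149, 30), (150, 12), (151, 21), (152, 26), (153, 25), (154, 25), (155, 26), (156, 23), (157, 22), (158, 22), (159, 26), (160, 24), (161, 26), (162, 24), (163, 22), (164, 23), (165, 24), (166, 24), (167, 23), (168, 24), (169, 24), (170, 22), (171, 23), (172, 24), (173, 24), (174, 24), (175, 22), (176, 22), (177, 32), (178, 36), (179, 34), (180, 35), (181, 34), (182, 35), (183, 33), (184, 34), (185, 35), (186, 33), (187, 33), (188, 34), (189, 33), (190, 34), (191, 34), (192, 33), (193, 33), (194, 33), (195, 32), (196, 33), (197, 33), (198, 33), (199, 33), (200, 33), (201, 30), (202, 24), (203, 46), (204, 130), (205, 125)]
160 [207, 207, 208, 206, 207, 216, 138, 23, 10, 25, 18, 26, 27, 27, 25, 28, 25, 29, 25, 16, 31, 24, 18, 25, 30, 15, 27, 28, 26, 25, 12, 28, 20, 22, 68, 122, 113, 95, 123, 64]
175 [177, 155, 148, 153, 158, 161, 171, 76, 2, 32, 20, 30, 20, 14, 22, 25, 27, 25, 20, 16, 24, 27, 17, 24, 21, 29, 35, 23, 35, 23, 19, 54, 103, 112, 111, 115, 120, 123, 119, 124]
190 [147, 153, 154, 155, 160, 156, 155, 135, 56, 27, 34, 34, 33, 34, 28, 26, 38, 36, 42, 37, 38, 30, 33, 36, 35, 35, 24, 30, 30, 22, 13, 92, 169, 165, 161, 163, 163, 161, 157, 156]
((274.2000427246094, 172.40000915527344), (58.13776397705078, 10.733126640319824), 63.43495178222656)
```

```bash
python3 - <<'E'
from h import *
o=np.load('o1.npy')[0];Tc=wcal(dict(tool_pos=o[:3],tool_rot=o[3:]))
ax=np.array([-.0354,-.9504,-.309]);ax/=np.linalg.norm(ax);y=np.cross([0,0,1],ax);y/=np.linalg.norm(y);z=np.cross(ax,y)
p0=np.array([.5271,.1274,.2935])
def hit(u,v,off):  # ray vs plane containing axis shifted by off along z (normal z)
    c,d=wray(Tc,u,v);q=p0+off*z;return c+d*((q-c)@z)/(d@z)
A=hit(245,71.5,.008);B=hit(246.5,148.5,.008);print(A-.008*z,B-.008*z,(B-A)@ax)
for u,v,n in((234.2,160,'L'),(235.3,175,'L'),(235.8,190,'L'),(261,160,'R'),(259,175,'R'),(259,190,'R')):
    h=hit(u,v,.015)-p0;print(n,(h@y).round(4),(h@ax).round(4))
c,d=wray(Tc,287,197);h=hit(287,197,.011)-p0;print('tip',h@y,h@ax)
E
```

```text
[0.52934097 0.12822071 0.29379357] [0.52648703 0.05243754 0.26915409] 0.07973917844545013
L -0.0104 0.0885
L -0.01 0.1062
L -0.0103 0.1249
R 0.0171 0.0886
R 0.015 0.1062
R 0.015 0.1249
tip 0.04630209304996524 0.1367614602918564
```

move_arm:
  rows:
    - [1,0,-27,0,-1]
    - [0,0,-27,0,-1]
    - [0,0,-27,0,-1]
    - [0,0,-27,0,-1]
    - [0,0,-27,0,-1]
    - [0,0,-27,0,-1]
    - [0,0,0,0,-1]
    - [0,0,0,0,-1]
  newtons: 4

```text
time: 2.95
tool_pos: [0.5392, 0.0175, 0.2406]
tool_rot: [3.141, -0.0, 1.536]
contact_force: [-0.7, 0.1, 1.0]
opening: 0.0917
grip_force: 0.0
```

```bash
python3 - <<'E'
from h import *
im=snap('wrist','w2.png')
E
```

```text
(no output)
```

View pics/w2.png

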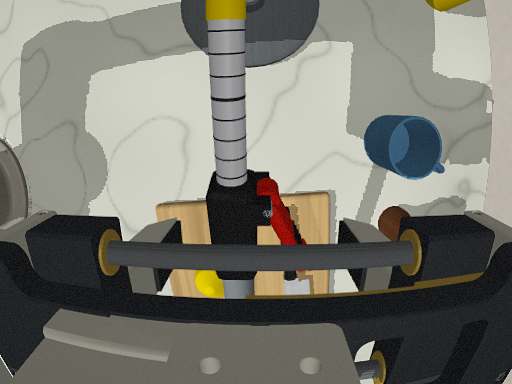

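move_arm:
  rows:
    - [0,0,0,0,-0.6]
    - [0,0,0,0,-0.45]
    - [0,0,0,0,-0.35]
    - [0,0,0,0,-0.25]
    - [0,0,0,0,-0.25]
    - [0,0,0,0,-0.25]
  newtons: 4

```text
time: 3.6
tool_pos: [0.5393, 0.0165, 0.2394]
tool_rot: [3.142, -0.0, 1.535]
contact_force: [0.2, 0.5, 0.1]
opening: 0.0577
grip_force: 0.0
```

move_arm:
  rows:
    - [0,0,0,0,-0.22]
    - [0,0,0,0,-0.19]
    - [0,0,0,0,-0.15]
    - [0,0,0,0,-0.15]
    - [0,0,0,0,-0.15]

```text
time: 4.1
tool_pos: [0.5377, 0.0167, 0.2393]
tool_rot: [-3.138, 0.0, 1.535]
contact_force: [-6.6, 0.2, 2.2]
opening: 0.0528
grip_force: 3.1
```

move_arm:
  rows:
    - [-1,0,0,0,-0.15]
    - [-1,0,0,0,-0.15]
    - [0,0,0,0,-0.15]
    - [0,0,0,0,-0.15]

```text
time: 4.5
tool_pos: [0.5376, 0.0166, 0.2395]
tool_rot: [3.141, 0.0, 1.535]
contact_force: [-0.2, 0.4, -0.7]
opening: 0.053
grip_force: 0.0
```

move_arm:
  rows:
    - [0,0,0,0,-0.12]
    - [0,0,0,0,-0.09]
    - [0,0,0,0,-0.06]
    - [0,0,0,0,-0.06]
    - [0,0,0,0,-0.06]

```text
time: 5.0
tool_pos: [0.5372, 0.0166, 0.2395]
tool_rot: [-3.142, 0.0, 1.535]
contact_force: [-1.5, 0.6, 0.9]
opening: 0.0516
grip_force: 3.7
```

move_arm:
  rows:
    - [0,0,0,0,0]
    - [0.1,2.4,0.8,0,0]
    - [0.2,4.8,1.5,0,0]
    - [0.2,4.8,1.5,0,0]
    - [0.2,4.8,1.6,0,0]
    - [0.2,4.8,1.5,0,0]
    - [0.2,4.8,1.6,0,0]
    - [0.2,4.8,1.5,0,0]
    - [0.2,4.8,1.6,0,0]
    - [0.1,2.4,0.8,0,0]
    - [0,0,0,0,0]
    - [0,0,0,0,0]
  newtons: 4.5

```text
time: 6.2
tool_pos: [0.5387, 0.0554, 0.252]
tool_rot: [-3.141, -0.0, 1.535]
contact_force: [-4.6, -1.5, 3.9]
opening: 0.0516
grip_force: 4.3
```

```bash
python3 - <<'E'
from h import *
o=monitor.observe();im=snap('wrist','w3.png');np.save('o3.npy',np.r_[o['tool_pos'],o['tool_rot']]);print(o['tool_pos'],o['opening'],o['grip_force'])
hsv=cv2.cvtColor(im,cv2.COLOR_RGB2HSV)
for v in range(60,200,3):print(v,hsv[v,226:236].mean(0).astype(int).tolist(),end=' ')
E
```

```text
[0.53868461 0.0553703  0.2520222 ] 0.05162996601382634 4.33832329174038
60 [117, 4, 167] 63 [114, 3, 166] 66 [117, 2, 166] 69 [90, 2, 165] 72 [119, 3, 166] 75 [107, 13, 64] 78 [105, 9, 62] 81 [106, 3, 166] 84 [115, 3, 166] 87 [108, 3, 166] 90 [23, 101, 167] 93 [26, 255, 179] 96 [26, 255, 179] 99 [25, 255, 179] 102 [26, 255, 179] 105 [26, 255, 179] 108 [26, 255, 180] 111 [96, 10, 169] 114 [114, 3, 165] 117 [123, 4, 166] 120 [70, 13, 45] 123 [129, 3, 164] 126 [98, 3, 164] 129 [117, 3, 163] 132 [115, 3, 163] 135 [118, 4, 162] 138 [128, 4, 166] 141 [115, 7, 86] 144 [96, 3, 162] 147 [107, 3, 162] 150 [115, 3, 161] 153 [122, 3, 162] 156 [125, 3, 161] 159 [118, 4, 113] 162 [123, 4, 164] 165 [114, 3, 160] 168 [88, 3, 161] 171 [95, 2, 159] 174 [116, 3, 159] 177 [121, 5, 140] 180 [106, 58, 58] 183 [108, 3, 162] 186 [90, 77, 21] 189 [76, 61, 24] 192 [72, 30, 29] 195 [88, 37, 34] 198 [96, 48, 30]
```

View pics/w3.png

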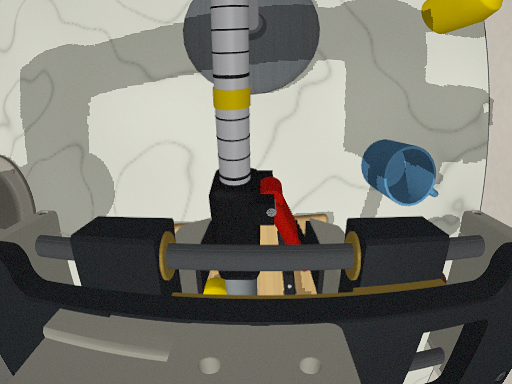

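```bash
cat >> h.py <<'E'
def gap(o,va,vb,ua,ub):
    Tc=wcal(dict(tool_pos=o[:3],tool_rot=o[3:]));ax=np.array([-.0354,-.9504,-.309]);ax/=np.linalg.norm(ax)
    y=np.cross([0,0,1],ax);y/=np.linalg.norm(y);z=np.cross(ax,y);q=np.array([.5285,.1278,.2936])+.008*z;r=[]
    for u,v in((ua,va),(ub,vb)):
        c,d=wray(Tc,u,v);r.append(c+d*((q-c)@z)/(d@z)-.008*z)
    return r,(r[1]-r[0])@ax
E
python3 - <<'E'
from h import *
im=cv2.imread('pics/w3.png');print([int(x) for x in im[178:192,228:240].mean((1,2))],[int(x) for x in im[106:114,226:236,0].mean(1)])
print(gap(np.load('o3.npy'),110.2,184.5,231,235))
E
```

```text
[48, 13, 50, 164, 162, 162, 168, 70, 18, 16, 17, 22, 20, 22] [0, 0, 0, 0, 133, 168, 165, 165]
([array([0.52911659, 0.12803835, 0.29368484]), array([0.52811529, 0.09159121, 0.28183923])], np.float64(0.038335203603461564))
```

move_arm:
  rows:
    - [-0.5,2.3,0.7,0,0]
    - [-0.2,4.5,1.5,0,0]
    - [0.2,4.5,1.4,0,0]
    - [0.2,4.5,1.5,0,0]
    - [0.2,4.5,1.5,0,0]
    - [0.2,4.5,1.4,0,0]
    - [0.2,4.5,1.5,0,0]
    - [0.1,4.5,1.5,0,0]
    - [0,2.5,0.8,0,0]
    - [0,0,0,0,0]
    - [0,0,0,0,0]
    - [0,0,0,0,0]

```text
time: 7.45
tool_pos: [0.5397, 0.0913, 0.2637]
tool_rot: [3.14, -0.0, 1.535]
contact_force: [4.5, -2.4, 1.4]
opening: 0.0511
grip_force: 4.0
```

```bash
python3 - <<'E'
from h import *
o=monitor.observe();im=snap('wrist','w4.png');p=np.r_[o['tool_pos'],o['tool_rot']];np.save('o4.npy',p);print(o['tool_pos'],o['opening'],o['grip_force'],o['contact_force'])
b=[x.round().astype(int).tolist() for x in im[165:195,230:238].mean(1)]
for i,x in enumerate(b):print(165+i,x,end=' ')
snap('scene','s4.png')
a=cv2.imread('pics/s4.png')[145:205,295:440]
cv2.imwrite('pics/c4.png',np.vstack([cv2.resize(a,None,fx=4,fy=4,interpolation=2),cv2.resize(cv2.imread('pics/w4.png')[130:215,160:305],None,fx=4,fy=4)]))
E
```

```text
[0.53971589 0.09125151 0.26370604] 0.051063978799432586 3.955253715394065 [ 4.45245656 -2.41241365  1.38583819]
165 [162, 162, 164] 166 [163, 163, 169] 167 [154, 152, 140] 168 [169, 148, 36] 169 [179, 155, 0] 170 [179, 156, 0] 171 [179, 156, 0] 172 [178, 156, 0] 173 [179, 156, 0] 174 [179, 156, 0] 175 [179, 156, 0] 176 [179, 156, 0] 177 [178, 156, 0] 178 [179, 156, 0] 179 [179, 156, 0] 180 [178, 156, 0] 181 [178, 156, 0] 182 [178, 155, 0] 183 [182, 157, 0] 184 [178, 166, 110] 185 [78, 76, 73] 186 [19, 19, 22] 187 [19, 17, 17] 188 [23, 22, 22] 189 [20, 22, 19] 190 [22, 24, 21] 191 [18, 20, 22] 192 [26, 26, 27] 193 [30, 30, 30] 194 [29, 30, 31]
```

View pics/c4.png

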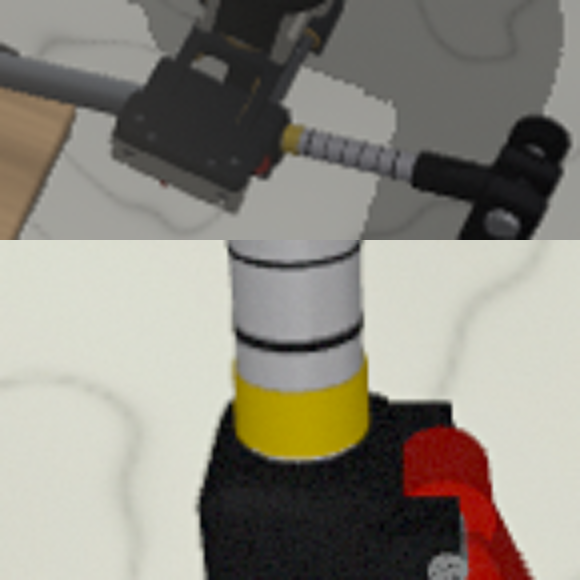

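move_arm:
  rows:
    - [0.5,0,0,0,0]
    - [0,0.3,0.1,0,0]
    - [0,0,0,0,-0.11]
    - [0,0,0,0,-0.11]
  newtons: 4.5

```text
time: 7.95
tool_pos: [0.5397, 0.0915, 0.2637]
tool_rot: [-3.142, 0.0, 1.535]
contact_force: [3.3, -1.5, 2.4]
opening: 0.0513
grip_force: 4.0
```

move_arm:
  rows:
    - [-0.4,0,0,0,-0.11]
    - [-0.8,0,0,0,-0.08]
    - [-0.8,0,0,0,-0.04]
    - [-0.8,0,0,0,0.0]
    - [-0.8,0,0,0,0.03]
    - [0,0,0,0,0.03]
  newtons: 20

```text
time: 8.55
tool_pos: [0.5365, 0.0917, 0.2638]
tool_rot: [3.141, -0.0, 1.535]
contact_force: [4.6, -1.9, 1.7]
opening: 0.0447
grip_force: 8.0
```

move_arm:
  rows:
    - [-0.7,0,0,0,0.07]
    - [-0.8,0,0,0,0.1]
    - [-0.8,0,0,0,0.14]
    - [-0.8,0,0,0,0.17]
    - [-0.8,0,0,0,0.2]
    - [-0.4,0,0,0,0.3]
    - [0,0,0,0,0.4]
    - [0,0,0,0,0.4]
    - [0,0,0,0,0.4]
    - [0,0,0,0,0.4]
  newtons: 20

```text
time: 9.55
tool_pos: [0.5316, 0.0916, 0.2636]
tool_rot: [-3.141, 0.0, 1.535]
contact_force: [2.7, -1.6, 0.1]
opening: 0.0351
grip_force: 20.0
```

```bash
python3 - <<'E'
from h import *
snap('wrist','w5.png');o=monitor.observe();print(o['tool_pos'],o['opening'],o['grip_force'],o['contact_force'],o['time'])
cv2.imwrite('pics/c5.png',cv2.resize(cv2.imread('pics/w5.png')[130:300,150:350],None,fx=3.5,fy=3.5))
E
```

```text
[0.53164906 0.09161902 0.26356504] 0.03504361653276865 20.027463734149933 [ 2.21607795 -2.05419176 -0.6284675 ] 9.6
```

View pics/c5.png

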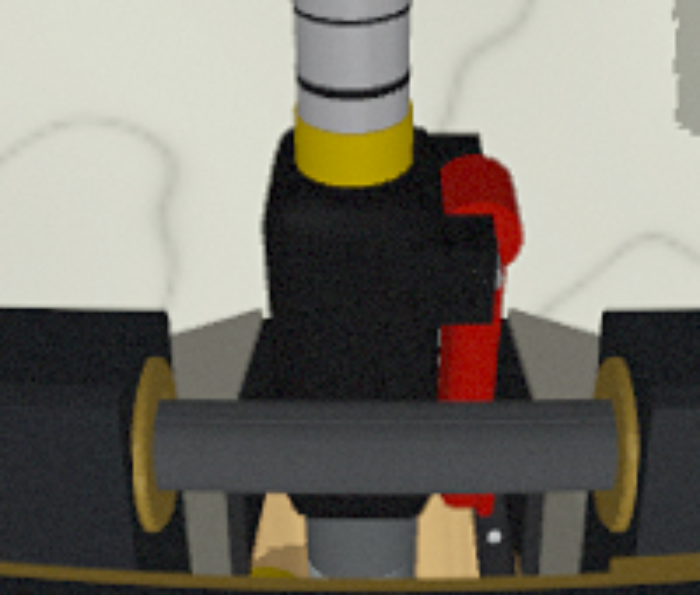

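The lever lies flat along the housing, the housing's edge is at the tape (about (350,180) in the crop), and the hand grips at 20 N with the fingers 35 mm apart. I'm handing in.

```bash
python3 -c "
from cell import workorder
print(workorder.hand_in())"
```

```text
the job is handed in; nothing more can be done
None
```

The job is handed in: the tube is held at 20 N with the housing's top edge at the yellow tape (within about 1 mm in the wrist view) and the red lever shut. The verdict was not shown.

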